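# Lock the swan-neck tap and hold a freshly peeled tray under its outlet

## Robot

A 6-joint arm with a two-finger parallel gripper is mounted at the origin on the work surface. World frame = base frame: x ahead of the robot, y to its left, z up, the work surface at z = 0. Lengths are in m, angles in rad, forces in N, time in s.
With the tool pointing down it reaches from about 0.325 to 0.75 m from the base axis. Payload 7.6 kg.
Tool frame: the origin (TCP) lies midway between the tips of the shut fingers; the grasp point (between the pads) lies 19 mm behind it; y points along the fingers, z is the direction in which the jaws open and shut, and the axes are right-handed (so a half turn about y gives the same grasp; the last joint's range is limited). The gripper opens to 85 mm and grips with 20 to 120 N. Pads are 22 mm wide; open, the fingers measure 114 mm over their backs; the gripper's body (76 mm by 85 mm) begins 54 mm behind the grasp point. The pads swing forward as they close: fully open they stand 13 mm farther back than shut.
Start: joints at [-1.407, 0.052, 1.401, -0, 1.689, -0.07], TCP at [0.122, -0.511, 0.231] pointing down, gripper open.
Joint ranges: [-2.9, 2.9], [-0.91, 2.17], [0.12, 2.37], [-1.06, 4.2], [0.26, 2.73], [-2.93, 2.93]. Speed limits (rad/s): [2.57, 2.57, 3.01, 3.14, 3.14, 3.14].

## Interface

Orientations are given as a 3x3 rotation matrix whose columns are the frame's x, y, z axes.
In Python, from plant import get_obs, camera, camera_model, close_job, models gives the robot as it stands.
- The arm moves only by the tool jog_arm, never from a script. Its argument "steps" is one flat list of numbers, 6 for each row, row after row: the shift along the tool's x, y, z in cm, then the turn, a rotation vector about the tool's x, y, z in degrees. A call has 1 to 20 rows; each row is the pose to reach, as a shift and turn from the pose commanded when the call began, along the tool's axes at that moment; what a row does not reach only later rows make up. A row lasts 1/8 s, in which the tool goes at most 62.5 mm and 10.7 degrees, less where a joint would pass 70% of its speed; a pose out of reach is approached as far as the arm can. A call with a gripper value outside its range is refused whole. "jaw" is the finger opening in cm, from 0 to 8.54, set as the call begins (left out, the last holds). The fingers move at their own pace and stop on an object; "grip_force" is the grip in N (left out, the last holds). Time passes only in rows, so rows that repeat a pose let the fingers close. It gives the time, the measured TCP pose, the force and the opening at its end, in the units of the state.
- get_obs(): the state, without advancing time (a new reading comes with each control period).
- camera(name): name is "scene" or "side" or "wrist"; returns the picture (384x512x3 uint8, red, green, blue); there is no depth.
- camera_model(name): a dict with "vertical_fov" (degrees; the focal length in pixels is half the picture's height over the tangent of half this angle, whatever the lens; pixels are square), "cx", "cy" (the principal point, pixels), "R" (3x3) and "t" (3): a world point X has camera coordinates R X + t; the wrist camera has in their place "hand_eye" (4x4, takes a point from camera to tool coordinates, whose origin is the TCP and whose axes are the tool frame's). Camera axes: x right, y down, z forward; pixel columns grow to the right and rows downward; lengths in m; the calibration is good to about 2 mm. A picture is of the moment at which its call begins: read the wrist's pose just before it. camera_model takes no time and is no camera call.
- close_job(): hands the job in, once; it reports no verdict.
Trained networks look in the newest picture that a camera, given by its name, has taken for a name from the list of things; names that differ only in an ending like _2 or _b are one class to them, and where a whole thing is asked for, a point or a joint stands for the part that bears it (a point fixed in the world has none). Each returns a list of dicts, best first, with "p" (0 to 1); they miss things now and then, are a little off and sometimes report something else, mostly with a low value. They report only what shows in the picture. A call takes as long as a camera call. They do not tell look-alikes from the thing itself.
- models.boxes_of(name, camera): "pixel" ([row, column] in pixels, amid what is visible of it).
- models.masks_of(name, camera): "pixels" (384x512 bool, what is visible of it) and "pixel" ([row, column] in pixels, amid what is visible of it).
The state is a dict: "clock": time; "joint_positions": joint angles; "joint_velocities": joint speeds; "joint_torque": joint torques, N m; "position": TCP position; "tcp_rot": TCP orientation; "force": force on the tool from outside, world axes, zero at the start; "ft_torque": the same for the moment, N m; "opening": finger opening in m.
Only numpy, scipy, OpenCV 4.12 (cv2) and the standard library are available. Lean on these libraries where they do the work, as an engineer would, in place of code of your own. Each camera call takes 0.05 s, during which the arm holds its last target. There are 200 camera calls.

## Task

Get the filling point ready: turn the lock collar on the swan-neck tap by its lever until the lever stands right over the raised locked mark, not past it, and leave it there. Then take just the top tray off the nested stack: the trays cling tightly, so lift one corner about 3 cm first while the opposite corner still rests in the stack, and only then take the tray away, leaving the rest of the stack where it stands. Bring the tray level to the tap, the outlet over its middle and a few centimetres above its rim, and finish while still holding it there in the gripper, touching nothing else with it; do not disturb the other things on the bench.

Things in the scene. Friction and masses are not known exactly. Their poses are not given: they have to be found in the camera images.
- tray: top tray of the nested stack: white formed plastic, 170 x 120 mm over the rim, 34 mm high, about 95 g, corners cut straight at 45 degrees (30 mm off each side). Rolled rim 9 mm wide, 12 mm deep; inside it the walls slope inward 16 degrees to a 2 mm floor: a rim can be pinched from above, one finger inside. Origin: centre of underside; x along the length, z up.
- stack: six lower trays, nested, same shape, about 570 g together, loose. Origin: centre of underside on the bench, axes as the tray's. Rims repeat every 14 mm (2 mm gap). The top tray nests square, its origin 84 mm up, rim top 118 mm over the bench. It is a press fit all round, about 3 N in all, that lets go wherever the rim has risen some 5 mm; lifting one corner frees it with the least force.
- tray_fl (a point): middle of the rim top at the tray's cut corner on +x +y of the tray frame, at (66.8, 41.8, 34) mm; the cut edge faces (1, 1)/sqrt 2
- tray_bl (a point): the same at the corner (-66.8, 41.8, 34) mm, cut edge facing (-1, 1)/sqrt 2
- tray_br (a point): the same at the corner (-66.8, -41.8, 34) mm, cut edge facing (-1, -1)/sqrt 2
- tray_fr (a point): the same at the corner (66.8, -41.8, 34) mm, cut edge facing (1, -1)/sqrt 2
- tap: white bench swan-neck tap, fixed: foot 80 mm across, pillar to 70 mm high, lock collar (70 to 95 mm high, 64 mm across), then an 18 mm riser and neck, half circle of radius 80 mm, top at 334 mm, over a drip cup (120 mm across, 14 mm high). Origin: centre of the foot on the bench; the neck reaches 160 mm along -y of this frame; a small handwheel sticks out 58 mm to +x, 40 mm up.
- tap_outlet (a point): lower end of the outlet nozzle (16 mm across), 214 mm over the bench, pointing down
- collar_axis (a point): on the collar's upright axis, 92.5 mm over the bench (the height of the lever's top)
- lever_grip (a point): middle of the top face of the black end of the collar's lever, 80 mm out from the axis, 92.5 mm over the bench; the black end is 36 mm long (radially), 14 mm wide and 18 mm tall, with free space on both sides
- tap_mark (a point): top of the locked mark: an upright nib at the end of a rib that sticks out of the fixed pillar just under the collar, 7 mm wide, 62 mm from the axis, 68 mm over the bench; the lever passes over it
- collar (a joint): turn of the lock collar, rad, counter-clockwise from above positive: the start is between 0 and 0.6, the lever stands over the locked mark at 1.30, and it can be turned too far, up to a stop at 1.65. It has dry friction of about 0.12 N m (1.5 N at the lever's end) and stays where it is left.
- jar: brown glass jar with white cap, 60 mm across, 70 mm high, beside the stack; leave alone. Origin: centre of underside
- beaker: glass beaker, 68 mm across, 90 mm high, behind the drip cup; leave alone. Origin: centre of underside
- bottle_a: glass bottle with blue cap, 80 mm across, 165 mm high; leave alone. Origin: centre of underside
- bottle_b: a second bottle like it; leave alone. Origin: centre of underside
- wash_bottle: white wash bottle with a bent spout, 68 mm across, 195 mm high; leave alone. Origin: centre of underside
Things that resemble listed ones, but are neither listed nor needed, are in the scene too. What is shaped like the tray but blue, orange or red is not meant.

How it is judged:
On the way, in this order (a step that is already met when the one before it is completed fails the run):
1. the collar's lever stands over the locked mark (within 0.13 rad) (value of joint collar between 1.17 and 1.43 rad), for 0.2 s.
2. one corner of the top tray is lifted more than 20 mm out of the stack while the opposite corner is still less than 10 mm up (((z of tray_fl in the frame of stack above 0.138 m and z of tray_br in the frame of stack below 0.128 m) or (z of tray_br in the frame of stack above 0.138 m and z of tray_fl in the frame of stack below 0.128 m) or (z of tray_fr in the frame of stack above 0.138 m and z of tray_bl in the frame of stack below 0.128 m) or (z of tray_bl in the frame of stack above 0.138 m and z of tray_fr in the frame of stack below 0.128 m))), for 0.1 s.
At the end, for the whole second after the job is handed in: Collar within 0.13 rad of its mark; tray held by the fingers alone, at rest, level within 0.15 rad, the outlet over its middle (within 45 mm along, 30 mm across) and 10 to 90 mm above its rim, touching neither tap nor other things; stack upright, moved under 25 mm (all of step 1 and distance of stack from where it was at the start of the episode below 0.025 m and angle between stack's own z axis and vertical below 0.12 rad and x of tap_outlet in the frame of tray between -0.045 and 0.045 m and y of tap_outlet in the frame of tray between -0.03 and 0.03 m and z of tap_outlet in the frame of tray between 0.044 and 0.124 m and angle between tray's own z axis and vertical below 0.15 rad and height (world z) of tray above 0.06 m and linear speed of tray below 0.03 m/s and contact force between tray and the fingers above 1 N and contact force between tray and tap below 0.2 N and contact force between tray and stack below 0.2 N and contact force between tray and jar below 0.2 N and contact force between tray and beaker below 0.2 N and contact force between tray and bottle_a below 0.2 N and contact force between tray and bottle_b below 0.2 N and contact force between tray and wash_bottle below 0.2 N); the arm keeps its last pose, push and grip.
It fails at once if the rest of the stack is lifted, shifted more than 25 mm or tipped (distance of stack from where it was at the start of the episode above 0.025 m or angle between stack's own z axis and vertical above 0.12 rad).
It fails at once if one of the other things on the bench is shifted more than 25 mm or tipped (distance of any of jar, beaker, bottle_a, bottle_b, wash_bottle from where it was at the start of the episode above 0.025 m or angle between any of jar, beaker, bottle_a, bottle_b, wash_bottle's own z axis and vertical above 0.3 rad).
It also fails if it takes over 64 s, if anything falls off the work surface, if the arm or the gripper's body presses on something with over 40 N, if the wrist force passes 120 N, or if a joint passes its speed limit or range.

## Working session

There is one attempt and no reset: what is moved stays moved. The work goes in short steps, Python scripts to look and compute and a tool call to move; the robot and the scene stay as the last step left them, time stands still between calls to the robot, and variables do not carry over. Pictures are saved under pics/ and viewed, about 8 in all and at most 12, crops included, and the job is handed in when it is done.

Besides the shell and the picture viewer there is one more tool, called after "Request:" as name(argument=value, ...) on one line, values as JSON. jog_arm: Moves the arm, as the interface text tells. Its arguments: {"type":"object","properties":{"steps":{"type":"array"},"jaw":{"type":"number"},"grip_force":{"type":"number"}},"required":["steps"]}

```bash
ls; mkdir -p pics; cat > h.py <<'E'
import numpy as np, cv2
from plant import get_obs, camera, camera_model, close_job, models
np.set_printoptions(precision=4,suppress=True)
def cam(name,obs=None):
    m=camera_model(name); f=192/np.tan(np.radians(m["vertical_fov"])/2)
    if "R" in m: return f,m["cx"],m["cy"],np.array(m["R"]),np.array(m["t"]),m
    o=obs or get_obs(); H=np.array(m["hand_eye"]); T=np.eye(4); T[:3,:3]=o["tcp_rot"]; T[:3,3]=o["position"]
    W=np.linalg.inv(T@H); return f,m["cx"],m["cy"],W[:3,:3],W[:3,3],m
def proj(name,X,c=None):
    f,cx,cy,R,t,_=c or cam(name); p=np.atleast_2d(X)@R.T+t
    return np.c_[f*p[:,1]/p[:,2]+cy, f*p[:,0]/p[:,2]+cx]
def onz(name,rc,z,c=None):
    f,cx,cy,R,t,_=c or cam(name); d=R.T@np.array([(rc[1]-cx)/f,(rc[0]-cy)/f,1]); o=-R.T@t
    return o+d*(z-o[2])/d[2]
def save(n,im,crop=None,s=1):
    if crop: im=im[crop[0]:crop[1],crop[2]:crop[3]]
    cv2.imwrite("pics/"+n,cv2.resize(im[:,:,::-1],None,fx=s,fy=s,interpolation=cv2.INTER_CUBIC))
E
python3 - <<'E'
from h import *
o=get_obs(); print(o["position"],o["tcp_rot"],o["force"],o["opening"])
for c in ["scene","side","wrist"]:
    im=camera(c); cv2.imwrite(f"pics/{c}0.png",im[:,:,::-1]); np.save(c+"0.npy",im)
    m=cam(c); print(c,m[0],m[1],m[2],{k:v for k,v in m[5].items() if k not in "R t cx cy hand_eye".split()}, "pos",-m[3].T@m[4])
    for n in ["tray","stack","tap","jar","beaker","bottle_a","wash_bottle","tap_outlet","lever_grip","tap_mark","collar_axis","tray_fl"]:
        print(c,n,[(np.round(d["pixel"]).astype(int).tolist(),round(d["p"],2)) for d in models.boxes_of(n,c)])
a=cv2.imread("pics/scene0.png");b=cv2.imread("pics/side0.png")
E
```

```text
pics
[ 0.1216 -0.5104  0.2305] [[-0.9728 -0.0003  0.2317]
 [-0.2317  0.0016 -0.9728]
 [-0.0001 -1.     -0.0016]] [ 0.6581 -0.7477  0.7349] 0.08562991197724591
scene 365.68177443425157 250.38419102087684 190.03557047067082 {'vertical_fov': 55.40313848536121} pos [1.4851 0.4145 1.0292]
scene tray [([190, 268], 0.92), ([174, 164], 0.87), ([187, 218], 0.61), ([168, 231], 0.59)]
scene stack [([203, 214], 0.91), ([183, 212], 0.71), ([226, 306], 0.2)]
scene tap [([231, 307], 0.85)]
scene jar [([186, 190], 0.51)]
scene beaker [([242, 261], 0.69)]
scene bottle_a [([230, 183], 0.79), ([213, 152], 0.63)]
scene wash_bottle [([271, 373], 0.73)]
scene tap_outlet [([226, 305], 0.7)]
scene lever_grip []
scene tap_mark [([234, 316], 0.67), ([226, 307], 0.64)]
scene collar_axis [([227, 303], 0.85), ([182, 212], 0.52)]
scene tray_fl [([188, 212], 0.95), ([190, 267], 0.95), ([173, 160], 0.92), ([166, 231], 0.76)]
side 495.76351465293396 252.68577362091995 183.5141416269373 {'vertical_fov': 42.34092040228594} pos [-0.0019 -1.0818  1.0385]
side tray [([226, 212], 0.93), ([336, 310], 0.91), ([290, 214], 0.
[... 238 characters left out ...]
, 0.76), ([252, 364], 0.63)]
side wash_bottle [([128, 222], 0.91)]
side tap_outlet [([170, 235], 0.65), ([157, 227], 0.36)]
side lever_grip [([156, 228], 0.66)]
side tap_mark [([172, 237], 0.91)]
side collar_axis [([279, 292], 0.63)]
side tray_fl [([224, 273], 0.96), ([336, 313], 0.76), ([229, 210], 0.69), ([292, 211], 0.68), ([250, 362], 0.5), ([160, 226], 0.49)]
wrist 323.1775177987849 253.25076360675808 187.58679397494325 {'vertical_fov': 61.42915572416716} pos [ 0.1878 -0.4947  0.3749]
wrist tray []
wrist stack []
wrist tap []
wrist jar []
wrist beaker []
wrist bottle_a []
wrist wash_bottle []
wrist tap_outlet []
wrist lever_grip []
wrist tap_mark []
wrist collar_axis []
wrist tray_fl []
```

```bash
python3 - <<'E'
from h import *
save("s_crop.png",np.load("scene0.npy"),(100,320,130,400),2.9)
save("d_crop.png",np.load("side0.npy"),(70,350,150,400),2.1)
E
```

```text
(no output)
```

View pics/s_crop.png

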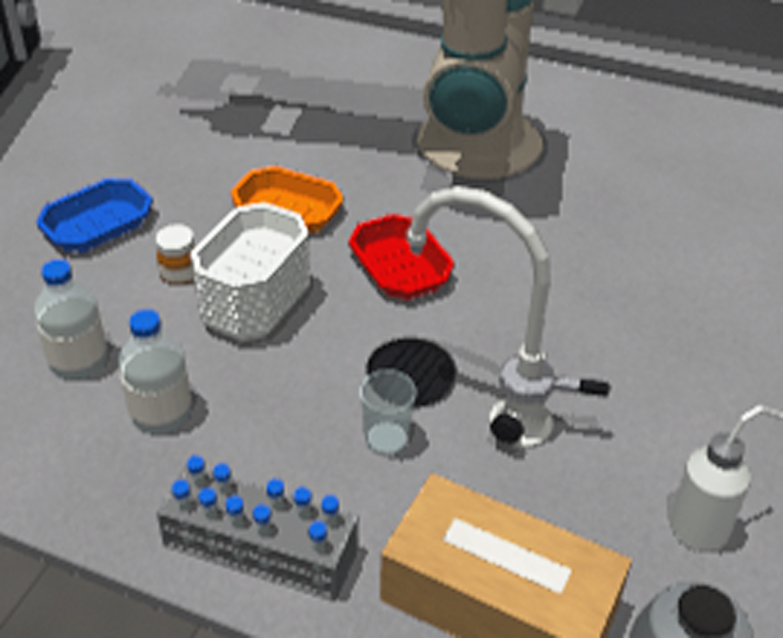

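View pics/d_crop.png

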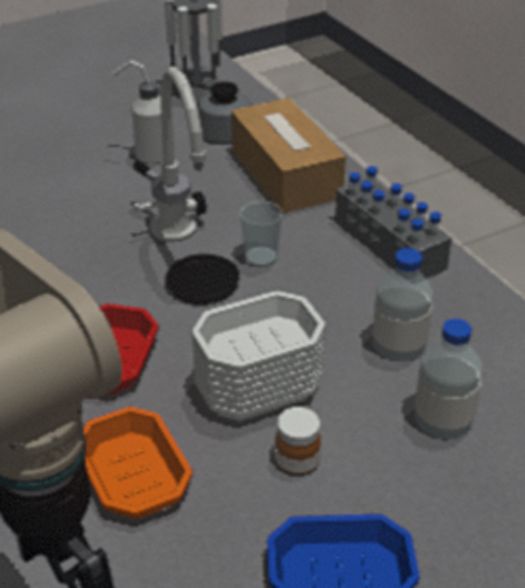

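The scene picture shows the white stack at about (185,212), the tap foot at (246,309), and the lever's black end at (233,335), pointing to +y. The side picture confirms this layout. The mark is too small to make out, so I'll get positions next and then look with the wrist camera.

```bash
python3 - <<'E'
from h import *
P=lambda x,y:(100+y/2.9,130+x/2.9)
D=lambda x,y:(70+y/2.1,150+x/2.1)
print("foot",onz("scene",P(521,425),0), onz("side",D(170,223),0))
print("cup",onz("scene",P(411,371),.014), onz("side",D(203,279),.014))
print("collar top",onz("scene",P(527,373),.095), onz("side",D(171,187),.095))
print("grip",onz("scene",P(594,388),.092))
print("outlet",onz("scene",P(416,246),.214), onz("side",D(200,165),.214))
print("rimtop",onz("scene",P(251,240),.118), onz("side",D(259,325),.118))
for n,p,d,z in [("jar",(176,277),(297,462),0),("beaker",(388,440),(260,257),0),("botA",(73,362),(402,342),0),("botB",(160,415),(447,420),0),("wash",(708,535),(150,160),0)]:
    print(n,onz("scene",P(*p),z),onz("side",D(*d),z))
save("tapside.png",np.load("side0.npy"),(125,200,190,280),6.5)
E
```

```text
foot [0.5891 0.2516 0.    ] [0.5866 0.2666 0.    ]
cup [0.5689 0.0944 0.014 ] [0.558  0.0841 0.014 ]
collar top [0.59   0.2497 0.095 ] [0.5786 0.2352 0.095 ]
grip [0.5794 0.3294 0.092 ]
outlet [0.5538 0.0886 0.214 ] [0.5687 0.1014 0.214 ]
rimtop [ 0.52   -0.1603  0.118 ] [ 0.5217 -0.1596  0.118 ]
jar [ 0.5148 -0.2965  0.    ] [ 0.4982 -0.3016  0.    ]
beaker [0.6781 0.1062 0.    ] [0.6741 0.106  0.    ]
botA [ 0.7202 -0.3351  0.    ] [ 0.7544 -0.1775  0.    ]
botB [ 0.7551 -0.1775  0.    ] [ 0.7146 -0.3356  0.    ]
wash [0.6634 0.4952 0.    ] [0.6426 0.4712 0.    ]
```

View pics/tapside.png

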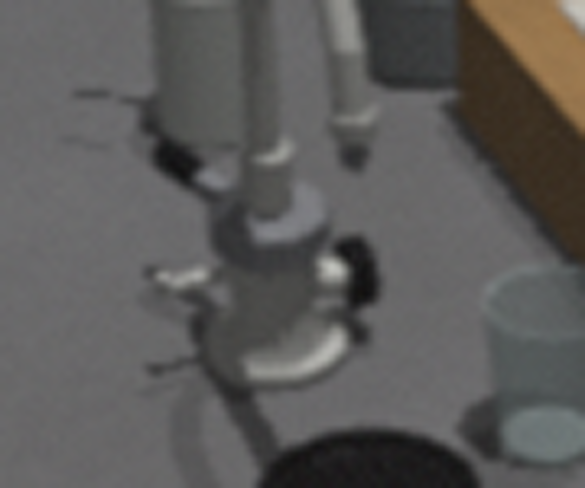

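The side crop shows the mark's rib at about (166.5,214), the lever's black end at about (150,217), and the handwheel opposite at (167,245).

```bash
python3 - <<'E'
from h import *
from scipy.optimize import least_squares
P=lambda x,y:(100+y/2.9,130+x/2.9)
D=lambda x,y:(70+y/2.1,150+x/2.1)
T=lambda x,y:(125+y/6.5,190+x/6.5)
m=onz("side",T(155,270),.068); g=onz("side",T(178,160),.0925); g2=onz("scene",P(594,386),.0925)
c=onz("side",T(270,215),.095); c2=onz("scene",P(527,378),.095); 
cs,cd=cam("scene"),cam("side")
print("mark",m,"grip",g,g2,"collar",c,c2)
# fit tap axis x,y and angles from measured points
obs=[("scene",P(527,376)),("side",T(270,213))]
def pts(p):
    x,y,yaw,ag,am=p
    u=lambda a,r,z:np.array([x+r*np.cos(a),y+r*np.sin(a),z])
    return dict(col=u(0,0,.095),out=u(yaw-np.pi/2,.16,.214),cup=u(yaw-np.pi/2,.16,.014),grip=u(ag,.08,.0925),mark=u(am,.062,.068))
M=[("scene","col",P(527,376)),("side","col",T(270,213)),("scene","out",P(416,248)),("side","out",T(354,158)),("scene","cup",P(411,371)),("side","cup",D(203,279)),("scene","grip",P(594,387)),("side","grip",T(178,160)),("side","mark",T(155,270))]
C={"scene":cs,"side":cd}
f=lambda p:np.concatenate([(proj(n,pts(p)[k],C[n])[0]-rc) for n,k,rc in M])
r=least_squares(f,[.588,.252,0,1.6,2.8],loss="soft_l1")
print(r.x); print(np.c_[f(r.x).reshape(-1,2)]); print(pts(r.x))
# stack fit from rim octagon silhouette corners by mask
for n in ["scene","side"]:
    print(n,[(np.round(d["pixel"]),d["p"]) for d in models.masks_of("stack",n)][:2])
E
```

```text
mark [0.5212 0.2604 0.068 ] grip [0.5629 0.319  0.0925] [0.5767 0.3287 0.0925] collar [0.5816 0.2406 0.095 ] [0.5979 0.2521 0.095 ]
[ 0.5851  0.249  -0.1511  1.777   2.9531]
[[-2.0181  0.2008]
 [-1.1266 -0.1352]
 [ 0.702  -0.1347]
 [ 1.4899  0.1235]
 [-1.6347 -0.1386]
 [-1.3714 -0.1011]
 [-2.0114  0.1618]
 [-1.5137  0.5276]
 [-0.2746  0.7804]]
{'col': array([0.5851, 0.249 , 0.095 ]), 'out': array([0.5611, 0.0909, 0.214 ]), 'cup': array([0.5611, 0.0909, 0.014 ]), 'grip': array([0.5688, 0.3273, 0.0925]), 'mark': array([0.5242, 0.2606, 0.068 ])}
scene [(array([203., 216.]), 0.78)]
side [(array([254., 272.]), 0.86)]
```

```bash
cat >> h.py <<'E'
from scipy.spatial.transform import Rotation as Rot
def Rdown(az):
    "tool pointing down, tool z at world azimuth az"
    z=np.array([np.cos(az),np.sin(az),0]); y=np.array([0,0,-1.]); return np.c_[np.cross(y,z),y,z]
def rel(p,R,o=None):
    "shift cm, rotvec deg from the present pose"
    o=o or get_obs(); R0=np.array(o["tcp_rot"]); 
    return np.r_[R0.T@(np.array(p)-o["position"])*100, np.degrees(Rot.from_matrix(R0.T@R).as_rotvec())]
def wristcam_for(p,R):
    m=cam("wrist"); H=np.array(m[5]["hand_eye"]); T=np.eye(4);T[:3,:3]=R;T[:3,3]=p
    W=np.linalg.inv(T@H); return m[0],m[1],m[2],W[:3,:3],W[:3,3],None
E
python3 - <<'E'
from h import *
print(np.array(camera_model("wrist")["hand_eye"]))
for p,az in [((.47,.30,.36),.2),((.50,.32,.30),.4),((.45,.28,.36),.5),((.45,.28,.36),2.0)]:
    c=wristcam_for(p,Rdown(az)); print(p,az,rel(p,Rdown(az)))
    print(proj("wrist",[[.585,.249,.095],[.569,.327,.0925],[.524,.26,.068],[.56,.09,.21]],c))
# stack views
for p,az in [((.45,-.16,.33),0),((.45,-.16,.33),-.3)]:
    c=wristcam_for(p,Rdown(az)); print(p,az,rel(p,Rdown(az)))
    print(proj("wrist",[[.52+dx,-.16+dy,.118] for dx in(-.08,.08) for dy in (-.08,.08)],c))
E
```

```text
[[-0.0004  0.9619  0.2733 -0.0681]
 [ 0.0002 -0.2733  0.9619 -0.1435]
 [ 1.      0.0005 -0.0001 -0.0003]
 [ 0.      0.      0.      1.    ]]
(0.47, 0.3, 0.36) 0.2 [-52.6714 -12.8716 -70.7946  -0.0034 -88.062    0.0017]
[[205.4974 330.3083]
 [145.7419 333.8117]
 [183.6309 285.6969]
 [366.4763 294.93  ]]
(0.5, 0.32, 0.3) 0.4 [-56.053   -6.8717 -72.0454  -0.0033 -99.5212   0.002 ]
[[242.7326 296.47  ]
 [177.9419 312.73  ]
 [207.892  252.4733]
 [427.0446 217.4117]]
(0.45, 0.28, 0.36) 0.5 [ -50.2624  -12.8716  -69.3124   -0.0032 -105.2507    0.0022]
[[218.878  330.1475]
 [163.1637 351.6008]
 [185.7726 293.053 ]
 [363.3963 258.3181]]
(0.45, 0.28, 0.36) 2.0 [-50.2624 -12.8716 -69.3124   0.0011 168.8056  -0.0049]
[[231.0817 191.7226]
 [242.3133 248.5699]
 [189.8102 218.5863]
 [193.162   23.2971]]
(0.45, -0.16, 0.33) 0 [-40.0675  -9.8694 -26.51    -0.0034 -76.6028   0.0013]
[[225.8149 245.048 ]
 [ 83.9138 244.0575]
 [225.8824 380.2473]
 [ 83.9846 396.7136]]
(0.45, -0.16, 0.33) -0.3 [-40.0675  -9.8694 -26.51    -0.0035 -59.4141   0.0007]
[[225.3395 265.4075]
 [ 90.4066 222.0895]
 [186.9322 399.5921]
 [ 41.7723 371.6766]]
```

Request:
jog_arm(steps=[-40,-13,-26.5,0,-76.6,0,-40,-13,-26.5,0,-76.6,0,-40,-13,-26.5,0,-76.6,0,-40,-13,-26.5,0,-76.6,0,-40,-13,-26.5,0,-76.6,0,-40,-13,-26.5,0,-76.6,0,-40,-13,-26.5,0,-76.6,0,-40,-13,-26.5,0,-76.6,0,-40,-13,-26.5,0,-76.6,0,-40,-13,-26.5,0,-76.6,0,-40,-13,-26.5,0,-76.6,0,-40,-13,-26.5,0,-76.6,0], jaw=3.0, grip_force=20)

```text
clock: 3.55
position: [0.4488, -0.1611, 0.3612]
tcp_rot: [[-0.002, -0.0, 1.0], [-1.0, -0.0, -0.002], [0.0, -1.0, -0.0]]
force: [0.9, -0.5, 0.2]
opening: 0.0303
```

```bash
python3 - <<'E'
from h import *
o=get_obs(); im=camera("wrist"); print(o["clock"],o["position"],o["tcp_rot"],o["joint_positions"])
np.savez("w1.npz",im=im,p=o["position"],R=o["tcp_rot"]); save("w1.png",im,None,1.5)
for n in ["stack","tray"]: print(n,[(np.round(d["pixel"]),d["p"]) for d in models.masks_of(n,"wrist")])
print(rel((.48,.30,.36),Rdown(.4)))
E
```

```text
3.55 [ 0.4488 -0.1611  0.3612] [[-0.002  -0.0001  1.    ]
 [-1.     -0.0001 -0.002 ]
 [ 0.0001 -1.     -0.0001]] [-0.422  -0.0716  1.2669 -0.0001  1.9463 -0.4201]
stack [(array([107., 262.]), 0.48)]
tray [(array([157., 314.]), 0.98), (array([ 36., 182.]), 0.9), (array([316., 250.]), 0.88), (array([179., 160.]), 0.81)]
[-46.0774   0.1248   3.039   -0.0014 -22.9861   0.0063]
```

View pics/w1.png

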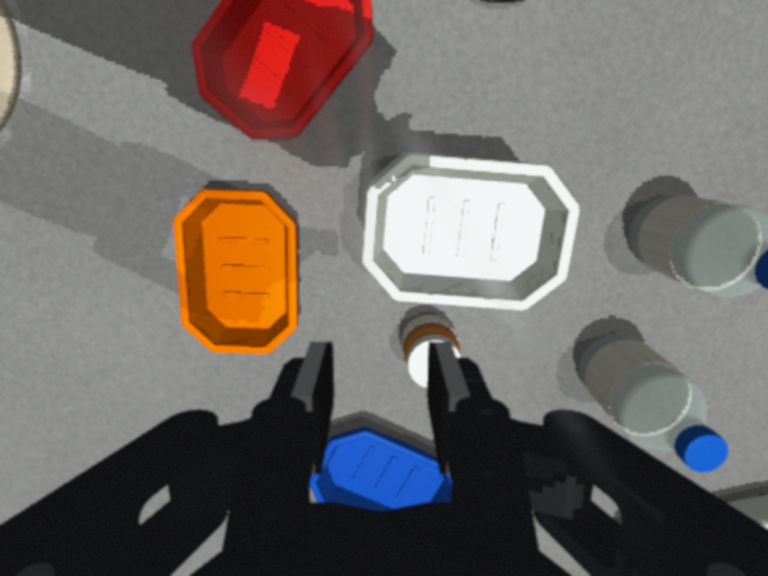

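The wrist view shows the white stack's rim at view px x 363–580, y 153–310. The long axis runs roughly along world x, and the jar is close by on the -y side at view px (433,350).

```bash
python3 - <<'E'
from h import *
from scipy.optimize import least_squares
d=np.load("w1.npz"); c=wristcam_for(d["p"],d["R"])
im=d["im"].astype(float)
def octo(x,y,a,z,L=.085,W=.06,k=.030):
    q=np.array([[L,W-k],[L-k,W],[-L+k,W],[-L,W-k],[-L,-W+k],[-L+k,-W],[L-k,-W],[L,-W+k]])
    return np.c_[q@np.array([[np.cos(a),np.sin(a)],[-np.sin(a),np.cos(a)]])+[x,y],np.full(8,z)]
px=np.array([(408,153),(545,165),(580,208),(567,273),(527,310),(400,300),(363,265),(369,190)])[:,::-1]/1.5
def f(p):
    pr=proj("wrist",octo(*p[:3],.118),c); 
    return (px-pr[np.array([np.argmin(np.hypot(*(pr-q).T)) for q in px])]).ravel()
best=min((least_squares(f,[.52,-.16,a],loss="soft_l1") for a in(-.2,0,.2)),key=lambda r:r.cost)
print(best.x); print(f(best.x).reshape(-1,2))
# refine: maximise brightness/white in a ring between outer and inner rim vs outside using gradient along outline
g=cv2.GaussianBlur(im.min(axis=2),(0,0),1)
from scipy.ndimage import map_coordinates
def score(p,z=.118):
    s=0
    for L,W,sg in[(.0865,.0615,-1),(.0805,.0555,1)]:
        k=.03*1; o=octo(*p[:3],z,L,W,k*1); 
        t=np.linspace(0,1,30,endpoint=False)[:,None]
        pts=np.vstack([o[i]*(1-t)+o[(i+1)%8]*t for i in range(8)])
        s+=sg*map_coordinates(g,proj("wrist",pts,c).T,order=1).mean()
    return -s
from scipy.optimize import minimize
r=minimize(score,best.x,method="Nelder-Mead",options=dict(initial_simplex=best.x+np.array([[0,0,0],[.004,0,0],[0,.004,0],[0,0,.04]])))
print(r.x,r.fun)
x,y,a=r.x
for n,sx,sy in[("fl",1,1),("bl",-1,1),("br",-1,-1),("fr",1,-1)]:
    print(n,x+np.cos(a)*sx*.0668-np.sin(a)*sy*.0418,y+np.sin(a)*sx*.0668+np.cos(a)*sy*.0418)
for n,q,z in [("jarcap",(350,433),.07)]: print(n,onz("wrist",np.array(q)/1.5,z,c))
ov=d["im"].copy()
for z,pp in((.118,r.x),): cv2.polylines(ov,[np.round(proj("wrist",octo(*pp,z),c)[:,::-1]*16).astype(int)],True,(255,0,255),1,cv2.LINE_AA,4)
save("ov1.png",ov,(80,230,220,420),3.5)
E
```

```text
[ 0.5203 -0.1631 -0.0695]
[[-0.5479 -0.2373]
 [ 0.8143 -3.0937]
 [ 1.8803 -0.608 ]
 [-3.2339 -0.5232]
 [ 0.1819  0.4135]
 [-0.8755  2.4341]
 [ 0.4627  0.1712]
 [-0.2971  1.2098]]
[ 0.5195 -0.1632 -0.0766] -91.28222054379572
fl 0.5893302394504727 -0.12668015040196692
bl 0.4561220089358739 -0.11645628991927773
br 0.4497244435440115 -0.1998111407502692
fr 0.5829326740586103 -0.2100350012329584
jarcap [ 0.499  -0.2847  0.07  ]
```

Request:
jog_arm(steps=[-46,0,3,0,-23,0,-46,0,3,0,-23,0,-46,0,3,0,-23,0,-46,0,3,0,-23,0,-46,0,3,0,-23,0,-46,0,3,0,-23,0,-46,0,3,0,-23,0,-46,0,3,0,-23,0,-46,0,3,0,-23,0,-46,0,3,0,-23,0])

```text
clock: 4.95
position: [0.4796, 0.2988, 0.3614]
tcp_rot: [[0.39, 0.0, 0.921], [-0.921, -0.0, 0.39], [0.0, -1.0, 0.0]]
force: [0.3, 0.1, -1.3]
opening: 0.0303
```

```bash
python3 - <<'E'
from h import *
o=get_obs(); im=camera("wrist"); np.savez("w2.npz",im=im,p=o["position"],R=o["tcp_rot"])
print(o["joint_positions"])
a=cv2.imread("pics/ov1.png"); b=cv2.resize(im[60:330,130:450,::-1],None,fx=2.0,fy=2.0,interpolation=cv2.INTER_CUBIC); cv2.imwrite("pics/w2.png",b)
E
```

```text
[ 0.4921  0.1825  1.0024 -0.0004  1.9566  0.0915]
```

View pics/w2.png

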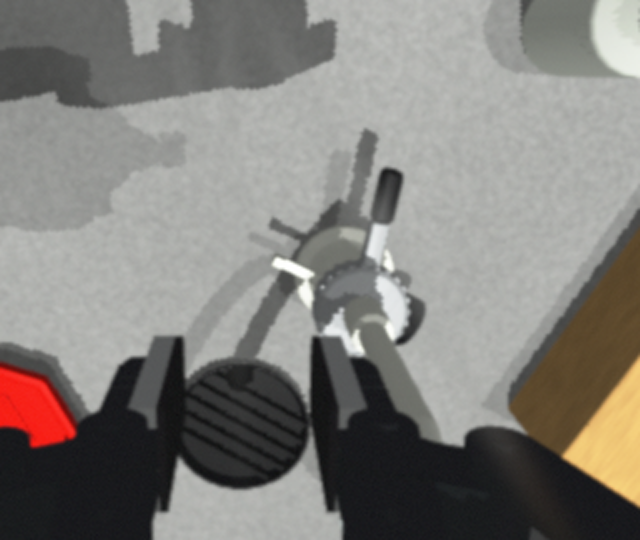

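View pics/ov1.png

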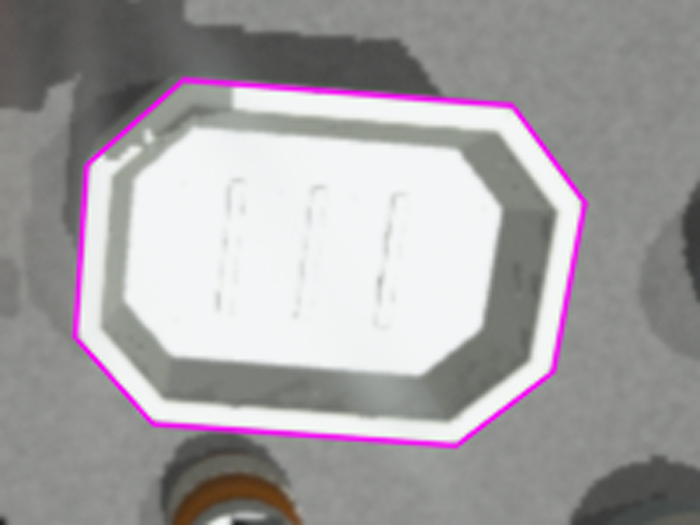

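The overlay fits the rim outline well. In the tap view the lever's black end is at about view px (388,195), the mark nib at (278,262), the collar near (362,297) and the drip cup at (243,425).

```bash
python3 - <<'E'
from h import *
from scipy.optimize import least_squares
d=np.load("w2.npz"); w=wristcam_for(d["p"],d["R"])
V=lambda x,y:np.array((60+y/2,130+x/2))
P=lambda x,y:np.array((100+y/2.9,130+x/2.9)); T=lambda x,y:np.array((125+y/6.5,190+x/6.5)); D=lambda x,y:np.array((70+y/2.1,150+x/2.1))
print("grip",onz("",V(388,195),.0925,w),"tip",onz("",V(392,170),.0925,w),"inner",onz("",V(384,222),.0925,w),"mark",onz("",V(279,262),.068,w),"cup",onz("",V(243,423),.014,w))
def pts(p):
    x,y,yaw,ag,am=p
    u=lambda a,r,z:np.array([x+r*np.cos(a),y+r*np.sin(a),z])
    return dict(col=u(0,0,.095),out=u(yaw-np.pi/2,.16,.214),cup=u(yaw-np.pi/2,.16,.014),grip=u(ag,.08,.0925),tip=u(ag,.098,.0925),mark=u(am,.062,.068))
M=[("scene","col",P(527,376),.5),("side","col",T(270,213),.5),("scene","out",P(416,248),.5),("side","out",T(354,158),.5),("scene","grip",P(594,387),.5),("side","grip",T(178,160),.5),("side","mark",T(155,270),.5),
("w","grip",V(388,195),1),("w","tip",V(392,170),1),("w","mark",V(279,262),1),("w","cup",V(243,423),1)]
C={"scene":cam("scene"),"side":cam("side"),"w":w}
f=lambda p:np.concatenate([wt*(proj(n,pts(p)[k],C[n])[0]-rc) for n,k,rc,wt in M])
r=least_squares(f,[.588,.252,-.15,1.7,2.9],loss="soft_l1")
print(r.x, r.x[4]-r.x[3]); print(f(r.x).reshape(-1,2)); q=pts(r.x); print(q)
print("col proj",(proj("",q["col"],w)[0]-[60,130])*2)
E
```

```text
grip [0.5656 0.3276 0.0925] tip [0.5607 0.3431 0.0925] inner [0.5712 0.3105 0.0925] mark [0.5229 0.2526 0.068 ] cup [0.5613 0.0959 0.014 ]
[ 0.5855  0.2499 -0.1489  1.8274  3.0971] 1.2696820945578318
[[-0.9333  0.2115]
 [-0.6416 -0.073 ]
 [ 0.4458  0.0113]
 [ 0.6474  0.1059]
 [-1.348   0.2017]
 [-0.6266 -0.1839]
 [ 0.4462  0.7717]
 [ 0.0906 -0.3535]
 [-1.1711  0.5033]
 [ 0.1106  0.4504]
 [ 2.1399 -0.6641]]
{'col': array([0.5855, 0.2499, 0.095 ]), 'out': array([0.5618, 0.0917, 0.214 ]), 'cup': array([0.5618, 0.0917, 0.014 ]), 'grip': array([0.5652, 0.3273, 0.0925]), 'tip': array([0.5607, 0.3447, 0.0925]), 'mark': array([0.5236, 0.2527, 0.068 ])}
col proj [311.4308 364.0796]
```

```bash
python3 - <<'E'
from h import *
R=Rdown(1.827-np.pi/2)
print(rel((.565,.327,.16),R)); print(rel((.565,.327,.077),R))
E
```

```text
[ 0.7024 20.1638  8.9591 -0.0257  8.2341  0.0135]
[ 0.7002 28.4638  8.9555 -0.0257  8.2341  0.0135]
```

Request:
jog_arm(steps=[0.7,8,9,0,8.2,0,0.7,8,9,0,8.2,0,0.7,8,9,0,8.2,0,0.7,20,9,0,8.2,0,0.7,20,9,0,8.2,0,0.7,20,9,0,8.2,0,0.7,24,9,0,8.2,0,0.7,26.5,9,0,8.2,0,0.7,28.4,9,0,8.2,0,0.7,28.4,9,0,8.2,0,0.7,28.4,9,0,8.2,0])

```text
clock: 6.38
position: [0.566, 0.3288, 0.0798]
tcp_rot: [[0.255, 0.003, 0.967], [-0.967, 0.001, 0.255], [-0.001, -1.0, 0.003]]
force: [-0.2, -0.1, -0.6]
opening: 0.0301
```

```bash
python3 - <<'E'
from h import *
o=get_obs(); im=camera("wrist"); np.savez("w3.npz",im=im,p=o["position"],R=o["tcp_rot"])
save("w3.png",im,None,1.2)
E
```

```text
(no output)
```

View pics/w3.png

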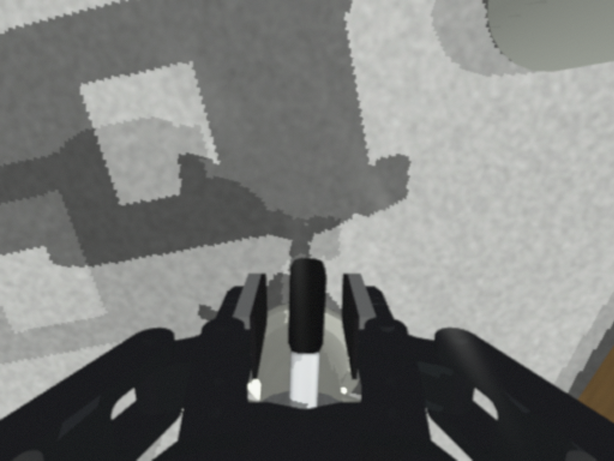

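Lever sits centred and aligned between the fingers (view px about (307,305)). Next: narrow the jaws around it and follow the arc to 66°, short of the mark.

Request:
jog_arm(steps=[0,0,0,0,0,0,0,0,0,0,0,0,0,0,0,0,0,0,0.05,0,-0.85,0,-6,0,0.18,0,-1.69,0,-12,0,0.4,0,-2.51,0,-18,0,0.7,0,-3.31,0,-24,0,1.09,0,-4.07,0,-30,0,1.55,0,-4.78,0,-36,0,2.09,0,-5.44,0,-42,0,2.69,0,-6.04,0,-48,0,3.35,0,-6.58,0,-54,0,4.07,0,-7.04,0,-60,0,4.82,0,-7.43,0,-66,0,4.82,0,-7.43,0,-66,0,4.82,0,-7.43,0,-66,0], jaw=1.6)

```text
clock: 8.43
position: [0.5054, 0.2629, 0.0772]
tcp_rot: [[0.987, -0.0, 0.162], [-0.162, -0.0, 0.987], [-0.0, -1.0, -0.0]]
force: [-0.0, 0.6, -0.6]
opening: 0.0158
```

```bash
python3 - <<'E'
from h import *
o=get_obs(); im=camera("wrist"); np.savez("w4.npz",im=im,p=o["position"],R=o["tcp_rot"])
s=camera("side"); np.save("side1.npy",s)
a=cv2.resize(im[:,100:400],None,fx=1.3,fy=1.3); b=cv2.resize(s[110:210,185:285],(390,390),interpolation=cv2.INTER_CUBIC)
h=max(a.shape[0],390); c=np.zeros((h,a.shape[1]+390,3),np.uint8); c[:a.shape[0],:a.shape[1]]=a; c[:390,a.shape[1]:]=b
save("w4.png",c); print(c.shape,o["position"],np.degrees(np.arctan2(o["tcp_rot"][1][2],o["tcp_rot"][0][2])))
E
```

```text
(499, 780, 3) [0.5054 0.2629 0.0772] 80.68241113953144
```

View pics/w4.png

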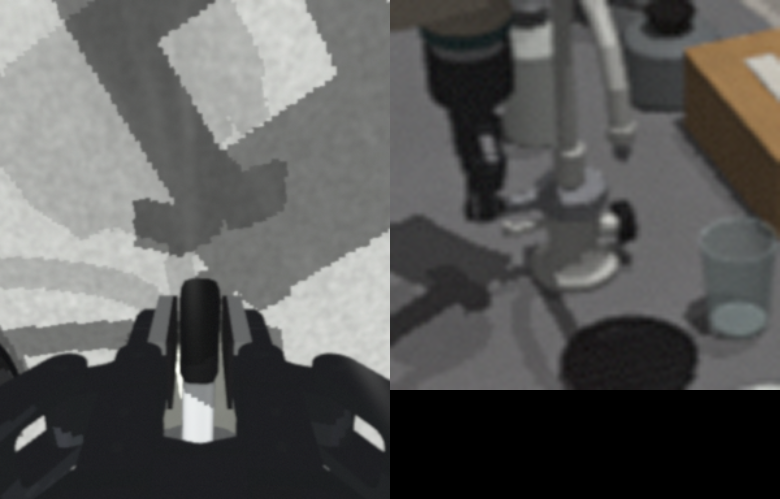

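```bash
python3 - <<'E'
from h import *
d=np.load("w4.npz"); w=wristcam_for(d["p"],d["R"]); ax=np.array([.5855,.2499])
print("lever az",np.arctan2(*(d["p"][:2]-ax)[::-1]))
for a in(2.95,3.0,3.05,3.1):
    e=np.array([np.cos(a),np.sin(a)]); n=np.array([-e[1],e[0]])
    print(a,[((proj("",[*(ax+r*e+s*n),.068],w)[0]-[0,100])*1.3)[::-1] for r in(.062,.045) for s in(.0035,-.0035)])
im=d["im"][250:340,205:305]
cv2.imwrite("pics/w4z.png",cv2.resize(im[:,:,::-1],None,fx=6,fy=6,interpolation=cv2.INTER_CUBIC))
E
```

```text
lever az 2.9801711960601995
2.95 [array([195.6942, 352.996 ]), array([212.8359, 353.4454]), array([194.5944, 389.1047]), array([211.2838, 389.5307])]
3.0 [array([188.0994, 353.3479]), array([205.2464, 353.0337]), array([189.2278, 389.446 ]), array([205.9219, 389.1482])]
3.05 [array([180.5424, 354.0369]), array([197.639 , 352.9604]), array([183.8929, 390.0192]), array([200.5413, 388.9986])]
3.1 [array([173.0475, 355.0604]), array([190.0385, 353.2258]), array([178.6059, 390.8221]), array([195.1584, 389.0824])]
```

View pics/w4z.png

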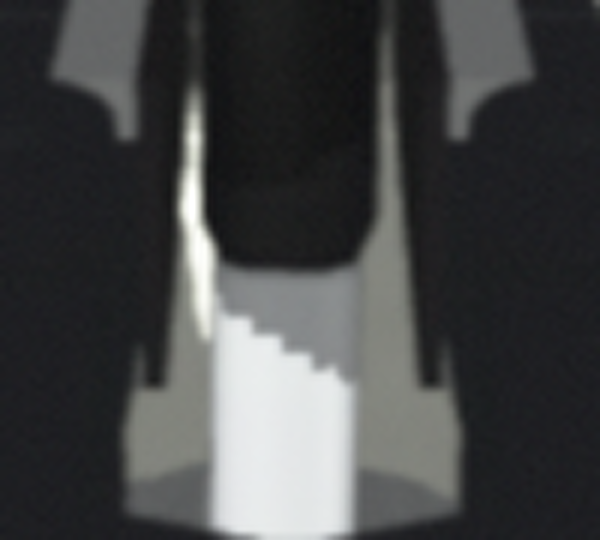

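The rib's left edge shows just ahead of the lever on the counter-clockwise side, at zoom px (180–205, 215–330). That puts the mark near azimuth 3.09, so I'll advance about 7° more.

Request:
jog_arm(steps=[0.02,0,-0.5,0,-3.5,0,0.06,0,-0.99,0,-7,0,0.06,0,-0.99,0,-7,0,0.06,0,-0.99,0,-7,0])

```text
clock: 9.02
position: [0.5045, 0.2531, 0.0772]
tcp_rot: [[0.999, 0.0, 0.04], [-0.04, -0.0, 0.999], [0.0, -1.0, -0.0]]
force: [0.6, -0.9, -0.9]
opening: 0.0158
```

Request:
jog_arm(steps=[0.06,0,0,0,0,0,0.06,0,0,0,0,0,0,-4,0,0,0,0,0,-10,0,0,0,0,0,-16,0,0,0,0,-3,-23,0,0,0,0,-3,-23,0,0,0,0,-3,-23,0,0,0,0], jaw=3.0)

```text
clock: 10.02
position: [0.4746, 0.2543, 0.3078]
tcp_rot: [[0.999, 0.002, 0.038], [-0.038, 0.001, 0.999], [0.002, -1.0, 0.001]]
force: [0.5, 0.4, -0.4]
opening: 0.0302
```

```bash
python3 - <<'E'
from h import *
o=get_obs(); im=camera("wrist"); np.savez("w5.npz",im=im,p=o["position"],R=o["tcp_rot"])
w=wristcam_for(o["position"],np.array(o["tcp_rot"])); c=proj("",[.53,.25,.08],w)[0]; print(c,o["position"])
r0,c0=int(max(0,c[0]-50)),int(c[1]-65); print(r0,c0)
save("w5.png",im,(r0,r0+100,c0,c0+130),6)
E
```

```text
[203.5935 251.2401] [0.4746 0.2543 0.3078]
153 186
```

View pics/w5.png

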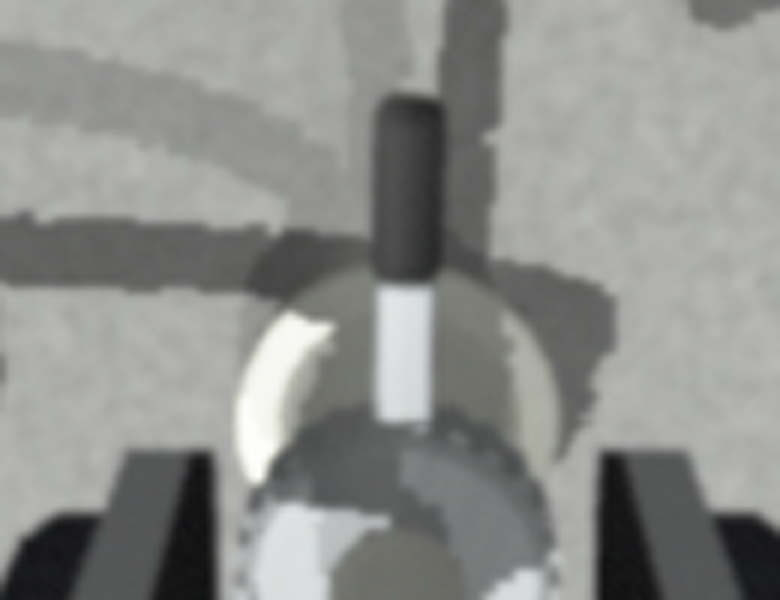

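The lever completely covers the mark's rib (lever at view px (408,190), pointing straight out), so the collar is on its mark. Now the tray, gripped at its br corner, which faces the robot and away from the neck.

```bash
python3 - <<'E'
from h import *
a=-.0766; az=a+np.pi/4; R=Rdown(az)
br=np.array([.4497,-.1998])
print("above",rel((*br,.30),R)); print("pre",rel((*br,.14),R)); print("grasp",rel((*br,.106),R))
E
```

```text
above [ -0.7235   0.6392 -45.4507   0.0756  47.1808  -0.0472]
pre [ -0.7035  16.6392 -45.437    0.0756  47.1808  -0.0472]
grasp [ -0.6993  20.0392 -45.4341   0.0756  47.1808  -0.0472]
```

Request:
jog_arm(steps=[-0.7,0.6,-45.4,0,47.2,0,-0.7,0.6,-45.4,0,47.2,0,-0.7,0.6,-45.4,0,47.2,0,-0.7,0.6,-45.4,0,47.2,0,-0.7,0.6,-45.4,0,47.2,0,-0.7,0.6,-45.4,0,47.2,0,-0.7,0.6,-45.4,0,47.2,0,-0.7,0.6,-45.4,0,47.2,0,-0.7,11,-45.4,0,47.2,0,-0.7,14.6,-45.4,0,47.2,0,-0.7,14.6,-45.4,0,47.2,0,-0.7,14.6,-45.4,0,47.2,0,-0.7,14.6,-45.4,0,47.2,0,-0.7,14.6,-45.4,0,47.2,0])

```text
clock: 11.82
position: [0.4511, -0.1997, 0.1636]
tcp_rot: [[0.651, 0.004, 0.759], [-0.759, -0.002, 0.651], [0.004, -1.0, 0.001]]
force: [0.0, 0.4, -0.1]
opening: 0.0301
```

```bash
python3 - <<'E'
from h import *
a=-.0766; R=Rdown(a+np.pi/4); br=np.array([.4497,-.1998]); o=get_obs()
im=camera("wrist"); np.savez("w6.npz",im=im,p=o["position"],R=o["tcp_rot"])
c=wristcam_for(o["position"],np.array(o["tcp_rot"]))
q=np.array([[85,-30],[55,-60],[-55,-60],[-85,-30],[-85,30],[-55,60],[55,60],[85,30]])/1000
A=np.array([[np.cos(a),-np.sin(a)],[np.sin(a),np.cos(a)]])
ov=im.copy()
for s in(1,):
    for Q in(q,): cv2.polylines(ov,[np.round(proj("",np.c_[Q@A.T+[.5195,-.1632],np.full(8,.118)],c)[:,::-1]*16).astype(int)],True,(255,0,255),1,cv2.LINE_AA,4)
p=proj("",[*br,.118],c)[0]; cv2.circle(ov,(int(p[1]),int(p[0])),2,(255,0,0),-1)
save("w6.png",ov,None,1.5); print(o["position"],rel((*br,.106),R))
E
```

```text
[ 0.4511 -0.1997  0.1636] [-0.0711  5.7115 -0.106  -0.0629 -0.0077  0.17  ]
```

View pics/w6.png

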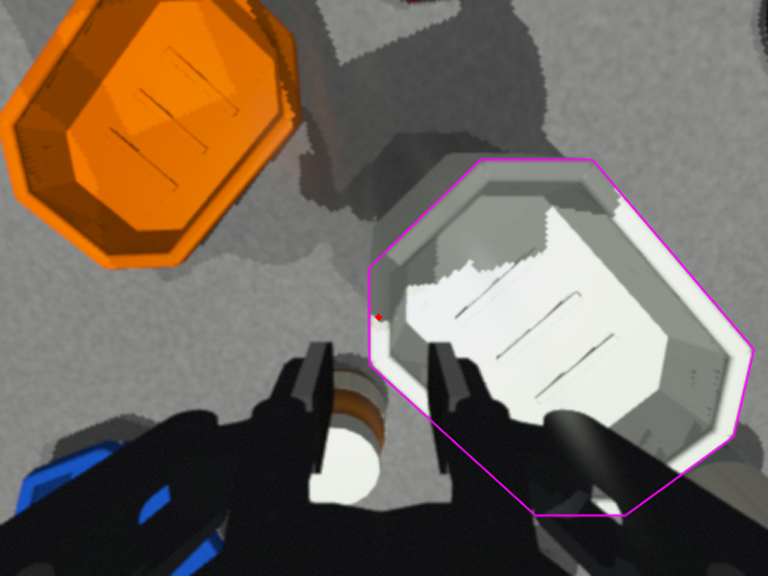

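The overlay matches the rim, and the corner point (red, (379,317)) lies in the plane midway between the jaws. Going down onto it.

Request:
jog_arm(steps=[0,3,0,0,0,0,0,5,0,0,0,0,0,5.5,0,0,0,0,0,5.5,0,0,0,0,0,5.5,0,0,0,0,0,5.5,0,0,0,0])

```text
clock: 12.62
position: [0.4504, -0.1995, 0.1072]
tcp_rot: [[0.651, 0.001, 0.759], [-0.759, -0.001, 0.651], [0.001, -1.0, 0.001]]
force: [0.1, -0.1, -0.2]
opening: 0.0297
```

Request:
jog_arm(steps=[0,0.1,0,0,0,0,0,0.1,0,0,0,0,0,0.1,0,0,0,0,0,0.1,0,0,0,0,0,0.1,0,0,0,0,0,0.1,0,0,0,0,0,0.1,0,0,0,0,0,0.1,0,0,0,0], jaw=0, grip_force=80)

```text
clock: 13.62
position: [0.4507, -0.1994, 0.1061]
tcp_rot: [[0.651, 0.002, 0.759], [-0.759, -0.001, 0.651], [0.002, -1.0, 0.001]]
force: [1.7, 0.6, 5.5]
opening: 0.008
```

```bash
python3 - <<'E'
from h import *
o=get_obs(); print(o["opening"],o["position"],o["force"],o["ft_torque"])
fl=np.array([.5893,-.1267,.118]); br=np.array([.4497,-.1998,.118])
d=fl-br; d/=np.linalg.norm(d); ax=np.cross(d,[0,0,1.]); 
P0=np.array(o["position"]);R0=np.array(o["tcp_rot"])
for s in (1,-1):
    t=Rot.from_rotvec(s*ax*np.radians(11)); print(s,t.apply(br-fl)+fl)
s=1 if (Rot.from_rotvec(ax*.1).apply(br-fl))[2]>0 else -1
for k in (1.5,3,5,7,9,11.5):
    t=Rot.from_rotvec(s*ax*np.radians(k)); p=t.apply(P0-fl)+fl+[0,0,.0025*k/11.5]
    print(k,np.round(rel(p,t.as_matrix()@R0,o),2))
E
```

```text
0.008024800633499566 [ 0.4507 -0.1994  0.1061] [1.6944 0.6417 5.5294] [ 0.4472 -0.6787 -0.0224]
1 [ 0.4523 -0.1985  0.0879]
-1 [ 0.4523 -0.1985  0.1481]
1.5 [-0.01 -0.44 -0.02 -1.46 -0.    0.34]
3 [-0.01 -0.89 -0.04 -2.92 -0.    0.67]
5 [-0.01 -1.48 -0.04 -4.87 -0.01  1.12]
7 [-0.   -2.07 -0.03 -6.82 -0.01  1.57]
9 [ 0.01 -2.66  0.01 -8.77 -0.01  2.02]
11.5 [  0.02  -3.39   0.08 -11.21  -0.02   2.58]
```

Request:
jog_arm(steps=[0,-0.2,0,-0.7,0,0.2,0,-0.44,0,-1.5,0,0.3,0,-0.89,0,-2.9,0,0.7,0,-1.48,0,-4.9,0,1.1,0,-2.07,0,-6.8,0,1.6,0,-2.66,0,-8.8,0,2,0,-3.0,0,-9.9,0,2.3,0,-3.39,0.1,-11.2,0,2.6,0,-3.39,0.1,-11.2,0,2.6,0,-3.39,0.1,-11.2,0,2.6,0,-3.39,0.1,-11.2,0,2.6])

```text
clock: 15.0
position: [0.4506, -0.1986, 0.139]
tcp_rot: [[0.646, -0.177, 0.742], [-0.762, -0.092, 0.642], [-0.045, -0.98, -0.194]]
force: [0.8, 0.5, 1.1]
opening: 0.0077
```

```bash
python3 - <<'E'
from h import *
o=get_obs(); print(o["opening"],o["position"],o["force"],o["ft_torque"],o["tcp_rot"])
s=camera("side"); im=camera("wrist")
w=cv2.resize(im,(400,300)); b=cv2.resize(s[180:300,200:360],(400,300),interpolation=cv2.INTER_CUBIC)
save("lift.png",np.hstack([w,b]))
E
```

```text
0.0076867534929052315 [ 0.4506 -0.1986  0.139 ] [0.8404 0.5464 1.075 ] [ 0.1706 -0.4649  0.0092] [[ 0.6465 -0.1769  0.7421]
 [-0.7616 -0.0919  0.6415]
 [-0.0453 -0.9799 -0.1942]]
```

View pics/lift.png

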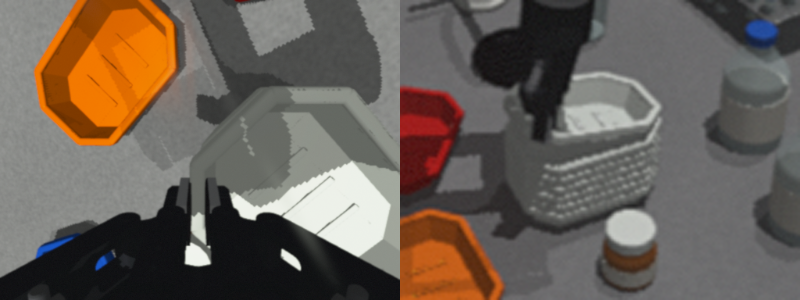

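The side view shows the near corner lifted clear while the far corner still sits in the stack. The wrist view shows the rim pinched. Now straight up.

Request:
jog_arm(steps=[-0.02,-0.49,-0.1,0,0,0,-0.05,-0.98,-0.19,0,0,0,-0.09,-1.96,-0.39,0,0,0,-0.14,-2.94,-0.58,0,0,0,-0.23,-4.9,-0.97,0,0,0,-0.36,-7.84,-1.55,0,0,0,-0.54,-11.76,-2.33,0,0,0,-0.54,-11.76,-2.33,0,0,0,-0.54,-11.76,-2.33,0,0,0])

```text
clock: 16.23
position: [0.4506, -0.1985, 0.2587]
tcp_rot: [[0.647, -0.177, 0.742], [-0.761, -0.092, 0.642], [-0.046, -0.98, -0.194]]
force: [0.1, -0.3, -1.1]
opening: 0.0075
```

```bash
python3 - <<'E'
from h import *
o=get_obs(); print(o["opening"],o["position"],o["force"],o["ft_torque"])
for c in("scene","side"):
    im=camera(c); np.save(c+"2.npy",im)
    # change of the stack sides vs. start
    i0=np.load(c+"0.npy")
    p=proj(c,[[.5195,-.1632,.05]])[0].astype(int); r,k=p
    a=i0[r-12:r+22,k-22:k+22].astype(np.float32).mean(2); b=im[r-12:r+22,k-22:k+22].astype(np.float32).mean(2)
    print(c,p,"stack shift px",cv2.phaseCorrelate(a,b))
    for n in("tray","stack"): print(n,[(np.round(d["pixel"]),round(d["p"],2)) for d in models.masks_of(n,c)])
im=camera("wrist")
a=-.0766
R=Rdown(a+np.pi/4)
up=rel(np.array(o["position"]),R,o); print("level",up)
E
```

```text
0.00753455948186091 [ 0.4506 -0.1985  0.2587] [ 0.1415 -0.3189 -1.1275] [ 0.0203 -0.0029 -0.024 ]
scene [195 217] stack shift px ((0.735502998707279, 1.1668139645265718), 0.31045841994108975)
tray [(array([171., 238.]), 0.69), (array([190., 268.]), 0.68), (array([172., 167.]), 0.6), (array([157., 216.]), 0.59)]
stack [(array([195., 216.]), 0.75), (array([214., 150.]), 0.38)]
side [243 273] stack shift px ((-0.30429802578050413, 0.38496294799212905), -0.6223207927044527)
tray [(array([292., 214.]), 0.97), (array([233., 200.]), 0.95), (array([193., 277.]), 0.74), (array([333., 311.]), 0.72), (array([168., 232.]), 0.68)]
stack [(array([242., 271.]), 0.55), (array([276., 292.]), 0.18)]
level [ 0.      0.      0.     11.2183 -0.0126 -2.6354]
```

```bash
python3 - <<'E'
from h import *
R=Rdown(-.0766+np.pi/4)
for p in[(.47,-.10,.26),(.487,-.06,.157)]: print(rel(p,R))
E
```

```text
[-6.2578 -1.3788  7.7313 11.2299 -0.0107 -2.6498]
[-7.7312  8.0436 13.5646 11.2299 -0.0107 -2.6498]
```

Request:
jog_arm(steps=[-2,-0.4,2.5,4,0,-0.9,-4,-0.9,5,8,0,-1.8,-6.3,-1.4,7.7,11.2,0,-2.6,-6.7,1.5,9.4,11.2,0,-2.6,-7.1,4,11,11.2,0,-2.6,-7.5,6.5,12.6,11.2,0,-2.6,-7.7,8,13.6,11.2,0,-2.6,-7.7,8,13.6,11.2,0,-2.6,-7.7,8,13.6,11.2,0,-2.6,-7.7,8,13.6,11.2,0,-2.6])

```text
clock: 17.82
position: [0.4883, -0.0605, 0.1591]
tcp_rot: [[0.65, 0.002, 0.76], [-0.76, -0.001, 0.65], [0.002, -1.0, 0.001]]
force: [0.2, 0.6, -0.0]
opening: 0.007
```

```bash
cat > fit.py <<'E'
from h import *
from scipy.optimize import minimize
from scipy.ndimage import map_coordinates
def octo(L,W,k=.03):
    return np.array([[L,W-k,.034],[L-k,W,.034],[-L+k,W,.034],[-L,W-k,.034],[-L,-W+k,.034],[-L+k,-W,.034],[L-k,-W,.034],[L,-W+k,.034]])
def fit(cams,p0,R0):
    "tray pose refined from rim outline: silhouette gradient in several pictures"
    t=np.linspace(.05,.95,25)[:,None]
    def ring(L,W):
        o=octo(L,W); return [o[i]*(1-t)+o[(i+1)%8]*t for i in range(8)]
    A,B=ring(.0868,.0618),ring(.0825,.0575)
    def sc(v):
        Rt=Rot.from_rotvec(v[3:]).as_matrix()@R0; s=0
        for g,c in cams:
            for a,b in zip(A,B):
                pa=proj("",a@Rt.T+p0+v[:3],c);pb=proj("",b@Rt.T+p0+v[:3],c)
                ok=(pa>2).all(1)&(pa[:,0]<381)&(pa[:,1]<509)
                if ok.sum()>5: s+=np.minimum(40,map_coordinates(g,pb[ok].T,order=1)-map_coordinates(g,pa[ok].T,order=1)).mean()
        return -s
    sx=np.vstack([np.zeros(6),np.diag([.005,.005,.005,.06,.06,.06])])
    r=minimize(sc,np.zeros(6),method="Nelder-Mead",options=dict(initial_simplex=sx,maxiter=2000,xatol=1e-4,fatol=1e-3))
    return r.x,-r.fun,-sc(np.zeros(6))
E
python3 - <<'E'
from fit import *
o=get_obs(); print(o["opening"],o["position"],o["force"],o["ft_torque"]); print(np.array(o["tcp_rot"]))
a=-.0766; Rt=Rot.from_euler("z",a).as_matrix(); p0=np.array(o["position"])+[.0688,.0362,-.022]
G=lambda im:cv2.GaussianBlur(im.astype(np.float32).min(2),(0,0),1)
cams=[(G(camera(n)),cam(n)) for n in("wrist","scene","side")]
for cs in(cams,cams[:1],cams[1:]): print(fit(cs,p0,Rt))
for p in[(.489,.048,.157)]: print(rel(p,Rdown(a+np.pi/4)))
E
```

```text
0.0069728669204458665 [ 0.4883 -0.0605  0.1591] [ 0.1718  0.5704 -0.0236] [-0.0419  0.0504 -0.0247]
[[ 0.6503  0.0021  0.7596]
 [-0.7596 -0.0006  0.6503]
 [ 0.0018 -1.      0.0012]]
(array([ 0.0001, -0.0011, -0.0042, -0.0309,  0.037 ,  0.0439]), np.float64(408.2402038574219), np.float32(273.5903))
(array([-0.0035, -0.0011,  0.0005, -0.0184,  0.0636,  0.0123]), np.float64(123.20964050292969), np.float32(103.151955))
(array([ 0.0031, -0.0003, -0.0047, -0.0362,  0.0509,  0.095 ]), np.float64(310.3175048828125), np.float32(170.43834))
[-8.1636  0.1476  7.1231 -0.0346 -0.0371  0.0572]
```

The grip holds, with an estimated droop of about 0.05 rad at the far corner. I'll slide it in under the outlet with a small tilt correction, then check for creep.

Request:
jog_arm(steps=[-1.2,0.1,1,0.5,0,-0.1,-2.7,0.1,2.3,1,0,-0.2,-4.1,0.1,3.5,1.5,0,-0.4,-5.5,0.1,4.8,2,0,-0.5,-6.8,0.1,5.9,2.5,0,-0.6,-7.7,0.1,6.7,2.5,0,-0.6,-8.2,0.1,7.1,2.5,0,-0.6,-8.2,0.1,7.1,2.5,0,-0.6,-8.2,0.1,7.1,2.5,0,-0.6,-8.2,0.1,7.1,2.5,0,-0.6])

```text
clock: 19.23
position: [0.4884, 0.048, 0.1569]
tcp_rot: [[0.65, 0.04, 0.759], [-0.76, 0.02, 0.65], [0.011, -0.999, 0.043]]
force: [-0.6, 0.2, -1.1]
opening: 0.0072
```

```bash
cat > chk.py <<'E'
from fit import *
o=get_obs(); print(o["clock"],o["opening"],o["position"],o["force"],o["ft_torque"])
a=-.0766; R=np.array(o["tcp_rot"]); Rt=Rot.from_euler("z",a).as_matrix()
Tt=Rdown(a+np.pi/4).T@Rt; Rt=R@Tt; p0=np.array(o["position"])+Rt@Rot.from_euler("z",a).as_matrix().T@np.array([.0688,.0362,-.022])
G=lambda im:cv2.GaussianBlur(im.astype(np.float32).min(2),(0,0),1)
ims={n:camera(n) for n in("wrist","scene","side")}
cams=[(G(ims[n]),cam(n)) for n in ims]
out=np.array([.5618,.0917,.214])
for cs in(cams,cams[:1],cams[1:]):
    v,s,s0=fit(cs,p0,Rt); Rf=Rot.from_rotvec(v[3:]).as_matrix()@Rt
    print("z-axis",Rf[:,2],"yaw",np.arctan2(Rf[1,0],Rf[0,0]),"centre",p0+v[:3],"outlet in tray",Rf.T@(out-p0-v[:3]),s,s0)
E
python3 chk.py
```

```text
19.225 0.007208720406063552 [0.4884 0.048  0.1569] [-0.6283  0.2474 -1.1475] [-0.0647  0.1108 -0.0131]
z-axis [-0.0048 -0.0015  1.    ] yaw -0.05091180405380455 centre [0.559  0.0841 0.1344] outlet in tray [0.0028 0.0078 0.0796] 470.6650695800781 341.8883
z-axis [-0.0412 -0.0674  0.9969] yaw -0.07785505671693134 centre [0.5583 0.084  0.1391] outlet in tray [0.0056 0.0132 0.074 ] 130.59033203125 107.59922
z-axis [0.0045 0.0071 1.    ] yaw -0.04572514573159327 centre [0.561  0.0847 0.135 ] outlet in tray [0.0002 0.0064 0.079 ] 363.1640319824219 234.2891
```

Request:
jog_arm(steps=[0,0,0,0,0,0,0,0,0,0,0,0,0,0,0,0,0,0,0,0,0,0,0,0,0,0,0,0,0,0,0,0,0,0,0,0,0,0,0,0,0,0,0,0,0,0,0,0,0,0,0,0,0,0,0,0,0,0,0,0,0,0,0,0,0,0,0,0,0,0,0,0])

```text
clock: 20.88
position: [0.4883, 0.0484, 0.1568]
tcp_rot: [[0.651, 0.04, 0.758], [-0.759, 0.02, 0.65], [0.011, -0.999, 0.044]]
force: [0.2, -0.2, -1.7]
opening: 0.0078
```

```bash
cat >> chk.py <<'E'
for c in("scene","side"):
    print(c,"stack",[(np.round(d["pixel"]),round(d["p"],2)) for d in models.boxes_of("stack",c)][:2])
s=ims["side"].astype(int); b=np.load("side1.npy").astype(int)
for n,X in [("jar",[.499,-.29,.035]),("botA",[.72,-.335,.08]),("botB",[.755,-.178,.08]),("stackside",[.5195,-.1632,.04]),("mark/lever",[.51,.254,.09])]:
    r,k=proj("side",[X])[0].astype(int); q=np.load("side0.npy").astype(int)
    print(n,"mean abs change",np.abs(s-q)[r-12:r+12,k-12:k+12].mean())
save("end_side.png",ims["side"]); save("end_scene.png",ims["scene"])
E
python3 chk.py
```

```text
20.875 0.007802752971096702 [0.4883 0.0484 0.1568] [ 0.1796 -0.2272 -1.6864] [0.0072 0.1211 0.0104]
z-axis [-0.0031 -0.0022  1.    ] yaw -0.048214440173581036 centre [0.5589 0.0846 0.1344] outlet in tray [0.0028 0.0074 0.0796] 464.96429443359375 326.19608
z-axis [-0.0006 -0.0646  0.9979] yaw -0.0718766741526303 centre [0.5568 0.0845 0.137 ] outlet in tray [0.0041 0.0125 0.0764] 126.1494369506836 99.93228
z-axis [0.0043 0.0063 1.    ] yaw -0.05301452616655285 centre [0.5609 0.085  0.1351] outlet in tray [0.0002 0.0062 0.079 ] 360.5462951660156 226.2638
scene stack [(array([193., 214.]), 0.88), (array([234., 315.]), 0.27)]
side stack [(array([240., 272.]), 0.7)]
jar mean abs change 1.4652777777777777
botA mean abs change 1.1886574074074074
botB mean abs change 1.1788194444444444
stackside mean abs change 19.357060185185187
mark/lever mean abs change 23.008680555555557
```

```bash
python3 -c "
from h import *
print(close_job()); o=get_obs(); print(o['clock'],o['opening'])"
```

```text
the job is handed in; nothing more can be done
None
the job is handed in; nothing more can be done
```

I've handed the job in at about 21 s of the 64 s. The collar is on its mark, and the gripper is still holding the top tray under the tap outlet. No verdict was reported.

- **Collar:** I turned the lever about 73° with the fingers around it. The wrist picture taken afterwards shows the lever completely covering the mark.
- **Tray removal:** I pinched the br corner and tilted it up about 3 cm. The side picture showed the opposite corner still resting in the stack. I then lifted the tray straight up, and the wrist force of about 1.1 N matches a single tray.
- **Final pose (three-camera fit):**
  - The tray is level to within 0.01 rad.
  - The outlet is about 3 mm along and 7 mm across from the tray's middle, and about 46 mm above the rim.
  - A second check 1.6 s later showed no drift.
- **Checks that disagreed:**
  - The wrist-only fit, where the hand hides part of the rim, gave a tilt of about 0.065 rad. The limit is 0.15 rad.
  - The finger opening read between 7.0 and 8.0 mm on a 9 mm rim, without a steady trend.
- **Other things on the bench:** The jar and the two bottles are unchanged in the side picture. I did not check the beaker or the wash bottle by image, but the arm did not come near either.
- **Stack position:** Not measured closely. The side picture changed at the stack, as expected with one tray gone and new shadows. A rough image match just after the lift showed a shift of about 1 pixel, a few millimetres, but the match was poor. The detector still found the stack near its place.

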